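# Slide the sample rack home in the analyser's loading dock

### The job

With the fingertips, push the rack that holds the sample tubes along the counter into the corner of the loading dock, until one long side lies flat against the dock's housing and its end is right up against the back stop; slide it, never lift or tip it. Once it is fully home, and not before, press the start button on top of the housing right down, then draw the hand clear. Leave the empty rack and everything else on the counter where it is.

Things in the scene. Friction and masses are not known exactly. Their poses are not given: they have to be found in the camera images.
- rack: White tube rack to move, loose, 126 (its x) x 64 (y) x 50 mm high, flat upright sides, ten fixed dark-capped tubes up to 80 mm above the counter, 9 mm or more in from the sides. 0.26 to 0.49 kg; 1 to 4 N slide it. Origin: centre of underside. Starts 20 to 40 cm from the housing on its -y side, turned up to 25 degrees from dock x, centre 20 to 57 mm short of home in dock x. Symmetric.
- dock: Fixed L of two stops. Origin: their inner corner, at counter height; turned -6 to 9 degrees from world axes. Housing: grey block 45 mm high, filling y 0 to 70, x -145 to 20 mm; its side face is y = 0. Back stop: aluminium bar 30 mm high, filling x 0 to 20, y -85 to 0 mm; its face is x = 0. Open on the -y side and at the -x end (towards the robot).
- home (a point): Where the centre of the rack's underside belongs: x = -63, y = -32 mm in the dock frame, rack long axis along dock x. A thin flush grey patch 126 x 64 mm marks the footprint.
- start (a joint): Travel of the start button on the dock housing, m: 0 up, 0.006 fully down. A spring returns it; fully down takes 5 N.
- start_top (a point): Centre of the top of the start button: a round upright button 28 mm across on the housing's top, in dock frame at x = -55, y = 35 mm; it is pressed straight down.
- empty_rack: Bystander: a rack of the same size with empty holes and no tubes, 126 x 64 x 50 mm, loose, on the robot's right beyond the tube rack. Origin: centre of its underside, long side along its x.
- jar: Bystander: white specimen jar, 54 mm across, 75 mm high, beyond the work. Origin: centre of its underside.
- bottle: Bystander: amber bottle, 60 mm across, 115 mm high, beyond the work. Origin: centre of its underside.
- slide_box: Bystander: flat grey slide box with white lid, 77 x 97 x 35 mm, beyond the work. Origin: centre of its underside.
- mouse: Bystander: black computer mouse, 105 x 60 x 33 mm, left of the dock. Origin: centre of its underside.
- timer: Bystander: flat white timer, 62 x 62 x 18 mm, at the left nearer the robot. Origin: centre of its underside.
- petri_dish: Bystander: clear petri dish, 90 mm across, 14 mm high, at the right, nearer the robot than the empty rack. Origin: centre of its underside.

How it is judged (in metres and radians):
On the way, in this order (a step that is already met when the one before it is completed fails the run):
1. the tube rack is home in the dock, against both stops (x of rack in the frame of dock between -0.068 and -0.058 m and y of rack in the frame of dock between -0.037 and -0.027 m and angle between the x axis of rack and the x axis of dock, either way round below 0.06 rad and angle between rack's own z axis and vertical below 0.05 rad and height (world z) of rack below 0.005 m), for 0.3 s.
2. the start button is pressed right down (value of joint start above 0.0045 m), for 0.05 s.
At the end, for the whole second after the job is handed in: The tube rack stands at rest flat in the dock's corner, centre within 5 mm of home along both dock axes, long axis within 0.06 rad of the dock's; the start button, pressed 4.5 mm or more after that, is up again; every bystander is within 20 mm of its start (all of step 1 and linear speed of rack below 0.01 m/s and value of joint start below 0.002 m and not (distance of any of empty_rack, jar, bottle, slide_box, mouse, timer, petri_dish from where it was at the start of the episode above 0.02 m)); the robot touches nothing.
It fails at once if the rack is lifted or tipped (height (world z) of rack above 0.01 m or angle between rack's own z axis and vertical above 0.2 rad).
It fails at once if the start button is pressed while the rack is not home (value of joint start above 0.003 m and not (x of rack in the frame of dock between -0.068 and -0.058 m and y of rack in the frame of dock between -0.037 and -0.027 m and angle between the x axis of rack and the x axis of dock, either way round below 0.06 rad and angle between rack's own z axis and vertical below 0.05 rad and height (world z) of rack below 0.005 m)).
It fails at once if a bystander is moved by more than 20 mm (distance of any of empty_rack, jar, bottle, slide_box, mouse, timer, petri_dish from where it was at the start of the episode above 0.02 m).
It also fails if it takes over 64 s, if anything falls off the work surface, if the arm or the gripper's body presses on something with over 40 N, if the wrist force passes 120 N, or if a joint passes its speed limit or range.

### The arm

A 6-joint arm with a two-finger parallel gripper is mounted at the origin on the work surface. World frame = base frame: x ahead of the robot, y to its left, z up, the work surface at z = 0. Lengths are in mm, angles in degrees, forces in N, time in s.
With the tool pointing down it reaches from about 400 to 925 mm from the base axis. Payload 3.4 kg.
Tool frame: the origin (TCP) lies where the fingers leave the gripper's body, on its centre line; the fingertips stand 73 mm ahead of it and the grasp point (between the pads) lies tcp_to_grasp ahead of it (tcp_to_grasp is the distance from the TCP to the grasp point, in mm); z points along the fingers, y is the line along which they close (so a half turn about z gives the same grasp; the last joint's range is limited). The gripper opens to 85 mm and grips with 20 to 120 N. Pads are 22 mm wide; open, the fingers measure 114 mm over their backs; the gripper's body (76 mm by 85 mm) begins 54 mm behind the grasp point. The pads swing forward as they close: fully open they stand 13 mm farther back than shut.
Start: joints at [-78.18, 17.578, 86.31, -0, 76.112, -4.211], TCP at [158.77, -552.652, 303.905] pointing down, gripper open.
Joint ranges: [-179.03, 179.03], [-60, 130.46], [8.19, 133.38], [-81.62, 261.62], [5.75, 156.47], [-153.77, 153.77]. Speed limits (degrees/s): [147.25, 147.25, 180, 180, 180, 180].

### API

Orientations are given as [roll, pitch, yaw] about the fixed x, y, z axes, in that order (R = Rz(yaw) Ry(pitch) Rx(roll)).
In Python, from rig import * gives the robot as it stands.
- The arm moves only by the tool drive_tool, never from a script. Its argument "steps" is a list of rows, each a list of 7 numbers: the shift along the tool's x, y, z in mm, then the turn, a rotation vector about the tool's x, y, z in degrees, then the finger opening in mm, from 0 to 85.4. In form: [[dx, dy, dz, rx, ry, rz, grip], ...]. A call has 1 to 12 rows; each row shifts and turns the commanded pose from where the row before left it, along the tool's axes as they then stand; what a row does not reach is not made up. A row lasts 1/12 s, in which the tool goes at most 41.7 mm and 7.16 degrees, less where a joint would pass 70% of its speed; a pose out of reach is approached as far as the arm can. A call with a gripper value outside its range is refused whole. The fingers move at their own pace and stop on an object; "squeeze" is the grip in N (left out, the last holds). Time passes only in rows, so rows that do not move let the fingers close. It gives the time, the measured TCP pose, the force, the opening and the grip force at its end, in the units of the state.
- state(): the state, without advancing time (a new reading comes with each control period).
- grab_frame(name): name is "side" or "top" or "wrist"; returns a dict with "image" (420x560x3 uint8, blue, green, red), "camera_matrix" (3x3 intrinsics, pixels), "view" (4x4, takes a point from world to camera coordinates). Camera axes: x right, y down, z forward; pixel columns grow to the right and rows downward; lengths in mm; the calibration is good to about 2 mm. The wrist camera is an equidistant fisheye: a pixel r from the principal point sees the ray r / f radians off the axis. A picture is of the moment at which its call begins. There is no depth.
- close_job(): hands the job in; it is judged then, once.
The state is a dict: "t": time; "q": joint angles; "qd": joint speeds; "joint_torque": joint torques, N m; "position": TCP position; "eef_rot": TCP orientation; "wrist_force": force on the tool from outside, world axes, zero at the start; "moment": the same for the moment, N m; "gripper_width": opening from 0.0 (shut) to 1.0 (fully open); "gripper_force": force on a finger pad.
Only numpy, scipy, OpenCV 4.12 (cv2) and the standard library are available. Lean on these libraries where they do the work, as an engineer would, in place of code of your own. Each camera call takes 0.05 s, during which the arm holds its last target. There are 200 camera calls.

## Working session

There is one attempt and no reset: what is moved stays moved. The work goes in short steps, Python scripts to look and compute and a tool call to move; the robot and the scene stay as the last step left them, time stands still between calls to the robot, and variables do not carry over. Pictures are saved under pics/ and viewed, at most 12 in all, crops included, and the job is handed in when it is done.

Besides the shell and the picture viewer there is one more tool, called as name(argument=value, ...) on one line, values as JSON. drive_tool: Moves the arm, as the interface text tells. Its arguments: {"type":"object","properties":{"steps":{"type":"array","items":{"type":"array","items":{"type":"number"}}},"squeeze":{"type":"number"}},"required":["steps"]}

```bash
mkdir -p pics
python3 - <<'E'
from rig import *
import cv2,numpy as np
s=state();print(s)
ims=[]
for n in("top","side"):
    f=grab_frame(n);cv2.imwrite(f"pics/{n}0.png",f["image"]);np.savez(f"{n}0.npz",**f);print(n,f["camera_matrix"],f["view"])
E
```

```text
{'t': 0.0, 'q': array([-7.81791188e+01,  1.76223812e+01,  8.63839131e+01,  1.97904454e-03,
        7.61108455e+01, -4.21436949e+00]), 'qd': array([ 0.00915235, -0.02356174,  0.05822069, -0.02507131,  0.0183232 ,
        0.03880691]), 'joint_torque': array([ 3.26999489e-04, -4.57548881e+01, -2.51918042e+01,  2.94772080e-04,
        1.35483310e-02,  2.32993976e-06]), 'position': array([ 158.67439444, -552.10059103,  302.97952482]), 'eef_rot': array([-1.79883318e+02, -1.05234179e-02,  1.60347629e+01]), 'wrist_force': array([ 0.91891095, -0.07078993, -1.20980415]), 'moment': array([-0.00272122,  0.01334613,  0.02465028]), 'gripper_force': 0.0, 'gripper_width': 0.9994934984264093}
top [[506.51781508   0.         276.77044189]
 [  0.         506.51781508 214.23246575]
 [  0.           0.           1.        ]] [[ 2.35184735e-02 -9.99685141e-01  8.74643857e-03 -8.12499358e+00]
 [-9.86211786e-01 -2.46332582e-02 -1.63644480e-01  5.56241339e+02]
 [ 1.63808408e-01 -4.77717243e-03 -9.86480605e-01  1.25567488e+03]
 [ 0.00000000e+00  0.00000000e+00  0.00000000e+00  1.00000000e+00]]
side [[476.78882216   0.         276.50462565]
 [  0.         476.78882216 215.62362749]
 [  0.           0.           1.        ]] [[-7.00971165e-01 -7.13155180e-01 -7.00822314e-03  3.89322681e+02]
 [-5.38868411e-01  5.36047907e-01 -6.49825728e-01  3.46843208e+02]
 [ 4.67183327e-01 -4.51732587e-01 -7.60050925e-01  1.24388756e+03]
 [ 0.00000000e+00  0.00000000e+00  0.00000000e+00  1.00000000e+00]]
```

View pics/top0.png

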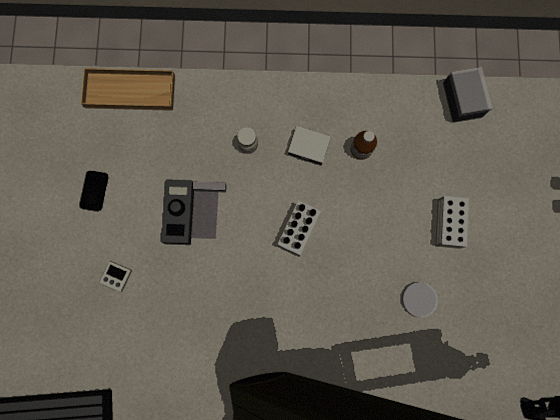

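View pics/side0.png

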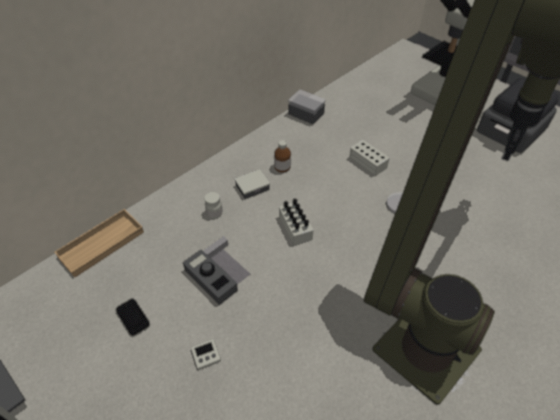

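The top view shows the dock housing at (177,212), back stop at (208,187), the grey home patch at (204,215) and the tube rack at (299,229). The empty rack is well off at (455,222). I'll enlarge this area and take contours.

```bash
cat > h.py <<'E'
import numpy as np,cv2
def ray(px,f,z):
    K=f["camera_matrix"];V=f["view"];R=V[:3,:3];t=V[:3,3]
    c=-R.T@t
    px=np.atleast_2d(np.array(px,float))
    d=np.c_[px,np.ones(len(px))]@np.linalg.inv(K).T@R
    return (c+d*((z-c[2])/d[:,2])[:,None])[:,:2]
def proj(P,f):
    p=np.atleast_2d(P)@f["view"][:3,:3].T+f["view"][:3,3];p=p@f["camera_matrix"].T
    return p[:,:2]/p[:,2:]
E
python3 - <<'E'
from h import *
f=np.load("top0.npz");im=f["image"]
g=cv2.cvtColor(im,cv2.COLOR_BGR2GRAY)
c=im[165:270,155:330]
cv2.imwrite("pics/crop.png",cv2.resize(c,None,fx=4.5,fy=4.5,interpolation=cv2.INTER_CUBIC))
for r in(195,200,230): print(r,g[r,155:235:2])
for cc in (205,): print(g[178:245,cc])
print(g[225:232,275:325])
E
```

```text
195 [111 109 113 110 121  45  47  44  43  41  42  40  37  38  35  58  45  50
  23  32  72  74  72  76  72  72  75  72  77  73  74  70 114 109 112 110
 112 114 117 113]
200 [122 114 107 105  58  45  51  51  25   5   1   2   0  42  53  52  48  54
  21  43  75  74  72  68  73  68  75  69  76  73  72  74 113 113 114 105
 113 114 110 110]
230 [116 112 116  63  49  56   6   1   0   6   5   1   8  16   5  51  52  26
  26  74  76  72  73  71  75  73  74  70  73  73  71 113 110 114 114 115
 105 113 114 108]
[109 111 112 110  99  96  98 101  98 104  97  59  20  50  77  72  69  72
  70  76  74  75  68  74  71  74  74  77  75  71  71  71  76  80  73  76
  70  74  76  74  71  74  75  70  71  68  74  72  75  72  70  73  73  75
  71  71  66  72  72  76  95 118 112 110 112 110 114]
[[113 115 113 111 115 120  69  49  58  54  57 111 146  87  66  69  27   3
    4   2   0   8 128 141 139 139 126 144 133  98  92 124 141 145 144 142
  136 135 134 121 110 114 116 110 109 115 118 119 119 115]
 [110 109 111 108 117 110  67  51  54  54  68 132 144  98  91  71  48  14
    0   0  13  70 131 139 128 127  81 112 
[... 426 characters left out ...]
  6   0  82 132 135
  135 126 120 112 111 111 118 119 118 113 117 114 113 118]
 [110 114 115 119  73  60  61  57  53  85 123 132 132  79  14   0   0  70
  131 144 140 136 138  82  59  67  60  19   3   5   3   7   0  95 130 134
  135 120 115 113 121 117 114 116 117 116 114 113 112 112]
 [115 110 112 120  71  54  55  53  55  65  66  65  43  10   0   0   0   0
  110 136 134 134 139 100  69  63  73  30   3   4   4   0  26 128 138 137
  128 115 112 112 120 117 114 111 113 111 116 116 112 116]
 [110 112 114 106  67  53  52  52  86  74  68  75  35   5   0  13   8   0
   40 125 139 137 134 144 102  85  95  56  13   0  16  10 100 134 138 132
  120 117 116 112 116 115 111 112 111 112 113 115 116 114]]
```

View pics/crop.png

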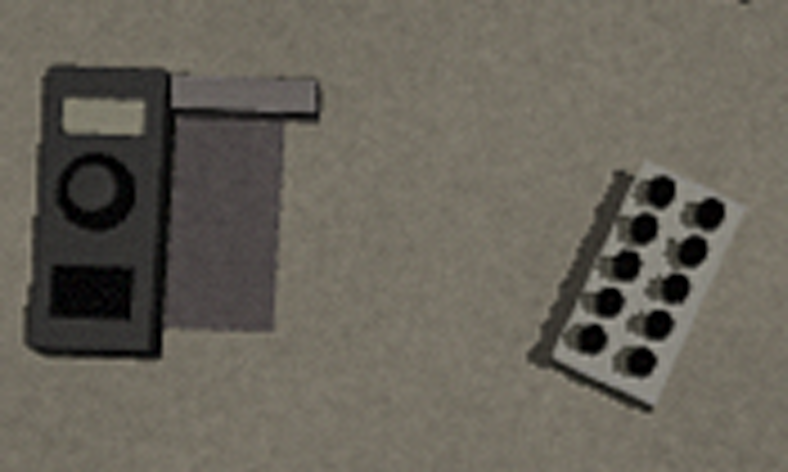

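The crop shows patch corners about (285,120) and (272,330), housing side edge (168,70)–(160,355), and rack top corners about (643,160), (745,207), (655,408), (553,358).

Run:
```python
from h import *
f=np.load("top0.npz")
U=lambda p:(np.array(p,float)+.5)/4.5-.5+[155,165]
def show(n,p,z):
    w=ray(U(p),f,z);print(n,w.round(1).tolist());return w
r=show("rack",[(643,160),(745,207),(655,408),(553,358)],50)
print("c",r.mean(0),[np.linalg.norm(r[i]-r[(i+1)%4]) for i in range(4)])
for a,b in((3,0),(2,1)): d=r[b]-r[a];print("ang",np.degrees(np.arctan2(d[1],d[0])))
p=show("patch",[(285,120),(272,330),(163,328)],0)
d=p[0]-p[1];print("ang",np.degrees(np.arctan2(d[1],d[0])))
h=show("housing top",[(50,67),(167,70),(160,355),(28,348)],45)
for a,b in((2,1),(3,0)): d=h[b]-h[a];print("ang",np.degrees(np.arctan2(d[1],d[0])))
show("button",[(97,190)],50)
show("bar",[(318,80),(318,112),(173,108)],30)
# patch edges subpixel: right & bottom, rack mask
im=f["image"].astype(int);g=cv2.GaussianBlur(f["image"],(3,3),0)[:,:,1].astype(float)
R=[];
for y in range(196,234):
    row=g[y,208:228];i=np.argmax(row>92);R.append((208+i-1+(92-row[i-1])/(row[i]-row[i-1]),y))
w=ray(R,f,0);q=np.polyfit(w[:,0],w[:,1],1);print("right edge ang",np.degrees(np.arctan(q[0])),"y@650",np.polyval(q,650),w[[0,-1]])
B=[]
for x in range(195,212):
    c=g[228:250,x];i=np.argmax(c>92);B.append((x,228+i-1+(92-c[i-1])/(c[i]-c[i-1])))
w=ray(B,f,0);q2=np.polyfit(w[:,1],w[:,0],1);print("bottom ang",np.degrees(np.arctan(-q2[0])))
th=-0
# dock frame
a=np.arctan(q[0]);ex=np.array([np.cos(a),np.sin(a)]);ey=np.array([-ex[1],ex[0]])
y=(q[1]+q[0]*q2[1])/(1-q[0]*q2[0]);c=np.array([np.polyval(q2,y),y])
O=c+126*ex+64*ey;print("corner",c,"origin",O,"ang",np.degrees(a))
for n,pp in(("rack",r),("h",h),("p",p)):print(n,((pp-O)@np.c_[ex,ey]).round(1).tolist())
print("button world",O-55*ex+35*ey)
print("bottomleft",w[[0,-1]])
```

```text
rack [[593.6, -47.1], [567.8, -105.7], [451.9, -56.2], [478.7, 1.7]]
c [522.99648776 -51.83639737] [np.float64(64.0683544858084), np.float64(126.01719794679427), np.float64(63.84455360603272), np.float64(124.86064396187926)]
ang -23.017255861726326
ang -23.130723599726984
patch [[622.3, 164.1], [496.4, 166.4], [496.0, 230.3]]
ang -1.0321719569614076
housing top [[640.6, 295.7], [640.5, 228.2], [475.5, 223.8], [477.6, 298.4]]
ang 1.548972280511514
ang -0.9656874454247547
button [[568.4, 263.6]]
bar [[640.3, 142.5], [621.2, 141.7], [621.4, 226.1]]
right edge ang -0.8083236415102525 y@650 163.5747651566586 [[609.36211243 164.20683332]
 [509.59909465 165.61688353]]
bottom ang -0.6915938767856799
corner [495.14434663 165.75959957] origin [622.03468397 227.97569305] ang -0.8083236415102525
rack [[-24.5, -275.5], [-49.5, -334.4], [-166.1, -286.6], [-140.1, -228.3]]
h [[17.6, 68.0], [18.5, 0.5], [-146.5, -6.3], [-145.4, 68.4]]
p [[1.1, -63.8], [-124.7, -63.3], [-126.0, 0.5]]
button world [567.53391773 263.74811929]
bottomleft [[495.72639076 219.25469249]
 [495.36226189 177.0547206 ]]
```

Dock origin is about (622, 228), turned -0.8°. The rack is at (523, -52), -23.1°. I'll push its long side with the two parted fingertips, tilted 25° so the body clears the tubes. Next is a row helper and the approach.

```bash
cat >> h.py <<'E'
from scipy.spatial.transform import Rotation as Ro, Slerp
O=np.array([622.,228.]);A=np.radians(-.8);EX=np.array([np.cos(A),np.sin(A)]);EY=np.array([-EX[1],EX[0]])
def Rt(yaw,tilt): return Ro.from_euler('ZXY',[yaw,180,tilt],degrees=True)
def rows(s,targets,grip,P=None,R=None):
    """targets: list of (x,y,z,yaw,tilt,n); prints tool-frame rows"""
    p=np.array(s["position"]) if P is None else P
    r=Ro.from_euler('xyz',s["eef_rot"],degrees=True) if R is None else R
    out=[]
    for x,y,z,yaw,tilt,n in targets:
        q=np.array([x,y,z],float);re=Rt(yaw,tilt);sl=Slerp([0,1],Ro.concatenate([r,re]))
        p0=p;r0=r
        for k in range(1,n+1):
            pk=p0+(q-p0)*k/n;rk=sl(k/n)
            d=r.inv().apply(pk-p);w=(r.inv()*rk).as_rotvec(degrees=True)
            row=[*np.round(d,1),*np.round(w,2)]
            out.append([float(v) for v in row]+[grip])
            p=p+r.apply(row[:3]);r=r*Ro.from_rotvec(row[3:6],degrees=True)
    return out
E
python3 - <<'E'
from rig import *
from h import *
for r in rows(state(),[(480,-153,200,66.9,25,16),(480,-153,76,66.9,25,6)],60):print(r,end=',')
E
```

```text
[26.2, -18.4, 6.5, 0.69, 1.45, -3.13, 60],[27.0, -16.9, 7.3, 0.68, 1.46, -3.13, 60],[27.6, -15.3, 8.3, 0.69, 1.45, -3.13, 60],[28.3, -13.7, 9.1, 0.69, 1.46, -3.12, 60],[28.7, -12.0, 10.0, 0.69, 1.45, -3.13, 60],[29.0, -10.3, 10.9, 0.68, 1.46, -3.13, 60],[29.2, -8.5, 11.8, 0.69, 1.45, -3.13, 60],[29.4, -6.9, 12.5, 0.69, 1.46, -3.13, 60],[29.4, -5.0, 13.4, 0.69, 1.45, -3.13, 60],[29.2, -3.3, 14.2, 0.68, 1.45, -3.13, 60],[29.0, -1.5, 14.9, 0.69, 1.46, -3.12, 60],[28.7, 0.2, 15.7, 0.69, 1.45, -3.13, 60],[28.2, 2.0, 16.4, 0.69, 1.46, -3.13, 60],[27.6, 3.6, 17.1, 0.68, 1.45, -3.13, 60],[26.9, 5.4, 17.7, 0.69, 1.46, -3.13, 60],[26.1, 7.1, 18.3, 0.69, 1.45, -3.13, 60],[-8.7, 0.0, 18.7, -0.0, 0.0, 0.0, 60],[-8.8, 0.0, 18.8, -0.0, 0.0, 0.0, 60],[-8.7, 0.0, 18.7, -0.0, 0.0, 0.0, 60],[-8.7, 0.0, 18.7, -0.0, 0.0, 0.0, 60],[-8.8, 0.0, 18.8, -0.0, 0.0, 0.0, 60],[-8.7, 0.0, 18.7, -0.0, 0.0, 0.0, 60],
```

drive_tool(steps=[[26,-18,6.5,0.7,1.45,-3.13,60],[27,-17,7.3,0.7,1.45,-3.13,60],[27.6,-15.3,8.3,0.7,1.45,-3.13,60],[28.3,-13.7,9,0.7,1.45,-3.13,60],[28.7,-12,10,0.7,1.45,-3.13,60],[29,-10.3,11,0.7,1.45,-3.13,60],[29.2,-8.5,12,0.7,1.45,-3.13,60],[29.4,-7,12.5,0.7,1.45,-3.13,60],[29.4,-5,13.4,0.7,1.45,-3.13,60],[29.2,-3.3,14,0.7,1.45,-3.13,60],[29,-1.5,15,0.7,1.45,-3.13,60],[28.7,0,15.7,0.7,1.45,-3.13,60]])

```text
t: 1.1
position: [399.9, -252.0, 225.7]
eef_rot: [-177.7, -18.9, 53.7]
wrist_force: [0.4, -0.1, -0.1]
gripper_width: 0.705
gripper_force: 0.0
```

Run:
```python
from rig import *
from h import *
s=state();print(s["position"],s["eef_rot"],s["q"])
for r in rows(s,[(480,-153,200,66.9,25,5),(480,-153,76,66.9,25,6)],60):print(r,end=',')
```

```text
[ 399.92573124 -252.01322562  225.66850593] [-177.65302148  -18.90518647   53.68817692] [-48.68483951  16.31764044 104.03229545  19.44192601  67.46530383
 -21.50863754]
[22.4, 1.7, 13.0, 0.52, 1.16, -2.48, 60],[22.0, 2.8, 13.5, 0.52, 1.17, -2.47, 60],[21.7, 3.9, 13.9, 0.52, 1.16, -2.48, 60],[21.1, 4.9, 14.3, 0.52, 1.16, -2.47, 60],[20.6, 5.9, 14.6, 0.53, 1.16, -2.48, 60],[-8.7, 0.0, 18.7, -0.0, 0.0, 0.0, 60],[-8.8, 0.0, 18.8, -0.0, 0.0, 0.0, 60],[-8.7, 0.0, 18.7, -0.0, 0.0, 0.0, 60],[-8.7, 0.0, 18.7, -0.0, 0.0, 0.0, 60],[-8.8, 0.0, 18.8, -0.0, 0.0, 0.0, 60],[-8.7, 0.0, 18.7, -0.0, 0.0, 0.0, 60],
```

drive_tool(steps=[[22.4,1.7,13,0.52,1.16,-2.48,60],[22,2.8,13.5,0.52,1.16,-2.48,60],[21.7,3.9,13.9,0.52,1.16,-2.48,60],[21.1,4.9,14.3,0.52,1.16,-2.48,60],[20.6,5.9,14.6,0.52,1.16,-2.48,60],[-8.7,0,18.7,0,0,0,60],[-8.7,0,18.7,0,0,0,60],[-8.7,0,18.7,0,0,0,60],[-8.7,0,18.7,0,0,0,60],[-8.7,0,18.7,0,0,0,60],[-8.7,0,18.7,0,0,0,60],[0,0,0,0,0,0,60]])

```text
t: 2.1
position: [477.9, -153.7, 73.4]
eef_rot: [-179.6, -25.0, 66.6]
wrist_force: [0.1, 0.3, 0.6]
gripper_width: 0.702
gripper_force: 0.0
```

Run:
```python
from rig import *
from h import *
s=state();print(s["position"],s["eef_rot"],s["q"])
a=grab_frame("top")["image"];b=grab_frame("side")["image"]
a=cv2.resize(a[150:300,220:420],None,fx=2,fy=2);b=cv2.resize(b[120:270,240:440],None,fx=2,fy=2)
cv2.imwrite("pics/pre.png",np.hstack([a,b]))
```

```text
[ 477.89877361 -153.74040001   73.42981915] [-179.61254955  -24.95454764   66.63159484] [-36.92384376  31.77861211 110.94472578  32.83808655  48.8871061
 -38.05514731]
```

View pics/pre.png

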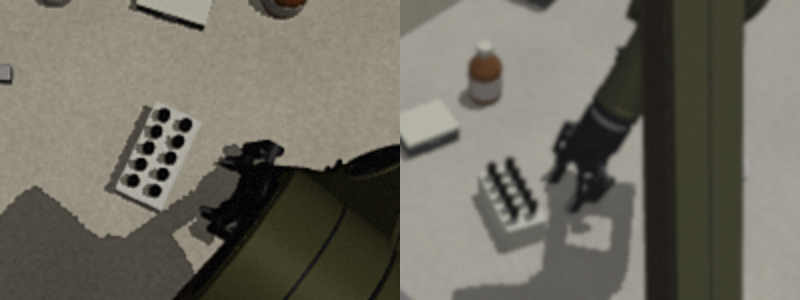

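Top and side views show the two fingertips standing off the rack's long side, parallel to it and centred. Now to generate the pushing arc.

Run:
```python
from rig import *
from h import *
s=state()
c=np.array([523.,-52.]);T=[];hd=lambda a:np.array([np.cos(np.radians(a)),np.sin(np.radians(a))])
p=c-75*hd(66.9);T.append((*p,74,66.9,25,4))
p=c-70*hd(66.9);T.append((*p,74,66.9,25,1))
n=20
for k in range(1,n+1):
    a=66.9+22.3*k/n;c=c+6*hd(a);p=c-70*hd(a);T.append((*p,74,a,25,1))
print("end",c,(c-O)@np.c_[EX,EY])
for i,r in enumerate(rows(s,T,60)):print(r)
```

```text
end [546.55452566  64.89640133] [ -73.16083836 -164.14108331]
[8.0, 0.0, 4.3, -0.02, 0.01, -0.04, 60]
[8.0, 0.1, 4.3, -0.02, 0.01, -0.05, 60]
[8.0, 0.0, 4.3, -0.02, 0.01, -0.04, 60]
[8.0, 0.1, 4.3, -0.02, 0.01, -0.05, 60]
[4.6, -0.0, 2.1, 0.0, -0.0, 0.0, 60]
[5.4, 1.2, 2.6, 0.47, -0.0, -1.01, 60]
[5.5, 1.3, 2.5, 0.47, -0.0, -1.01, 60]
[5.4, 1.2, 2.5, 0.48, -0.0, -1.01, 60]
[5.5, 1.2, 2.6, 0.47, -0.0, -1.01, 60]
[5.4, 1.3, 2.5, 0.47, -0.0, -1.01, 60]
[5.5, 1.2, 2.6, 0.47, -0.0, -1.01, 60]
[5.4, 1.3, 2.5, 0.47, -0.0, -1.01, 60]
[5.5, 1.2, 2.5, 0.47, -0.0, -1.01, 60]
[5.4, 1.3, 2.6, 0.47, -0.0, -1.01, 60]
[5.5, 1.2, 2.5, 0.47, -0.0, -1.01, 60]
[5.4, 1.3, 2.6, 0.48, -0.0, -1.01, 60]
[5.5, 1.2, 2.5, 0.47, -0.0, -1.01, 60]
[5.4, 1.2, 2.5, 0.47, -0.0, -1.01, 60]
[5.5, 1.3, 2.6, 0.47, -0.0, -1.01, 60]
[5.4, 1.2, 2.5, 0.47, -0.0, -1.01, 60]
[5.4, 1.3, 2.6, 0.47, -0.0, -1.01, 60]
[5.5, 1.2, 2.5, 0.47, -0.0, -1.01, 60]
[5.4, 1.3, 2.6, 0.47, -0.0, -1.01, 60]
[5.5, 1.2, 2.5, 0.48, -0.0, -1.02, 60]
[5.4, 1.3, 2.5, 0.47, -0.0, -1.01, 60]
```

drive_tool(steps=[[8,0,4.2,0,0,0,60],[8,0,4.2,0,0,0,60],[8,0,4.2,0,0,-0.1,60],[8,0,4.2,0,0,-0.1,60],[4.6,0,2.1,0,0,0,60],[5.45,1.25,2.5,0.47,0,-1.01,60],[5.45,1.25,2.5,0.47,0,-1.01,60],[5.45,1.25,2.5,0.47,0,-1.01,60],[5.45,1.25,2.5,0.47,0,-1.01,60],[5.45,1.25,2.5,0.47,0,-1.01,60],[5.45,1.25,2.5,0.47,0,-1.01,60]])

```text
t: 3.12
position: [515.9, -85.6, 75.1]
eef_rot: [179.9, -24.9, 73.8]
wrist_force: [-0.6, -2.9, 2.1]
gripper_width: 0.703
gripper_force: 1.5
```

drive_tool(steps=[[5.45,1.25,2.5,0.47,0,-1.01,60],[5.45,1.25,2.5,0.47,0,-1.01,60],[5.45,1.25,2.5,0.47,0,-1.01,60],[5.45,1.25,2.5,0.47,0,-1.01,60],[5.45,1.25,2.5,0.47,0,-1.01,60],[5.45,1.25,2.5,0.47,0,-1.01,60],[5.45,1.25,2.5,0.47,0,-1.01,60],[0,0,0,0,0,0,60]])

```text
t: 3.78
position: [533.4, -45.3, 75.2]
eef_rot: [180.0, -25.0, 81.6]
wrist_force: [-0.5, 0.5, -0.7]
gripper_width: 0.704
gripper_force: 0.0
```

Run:
```python
from rig import *
from h import *
s=state();print(s["position"],s["eef_rot"],s["wrist_force"])
f=grab_frame("top");np.savez("top1.npz",**f)
cv2.imwrite("pics/push1.png",cv2.resize(f["image"][165:270,155:330],None,fx=4.5,fy=4.5,interpolation=cv2.INTER_CUBIC))
```

```text
[533.38205689 -45.3371646   75.17692348] [179.96220698 -24.95490626  81.60201426] [-0.46244209  0.47628177 -0.69369514]
```

View pics/push1.png

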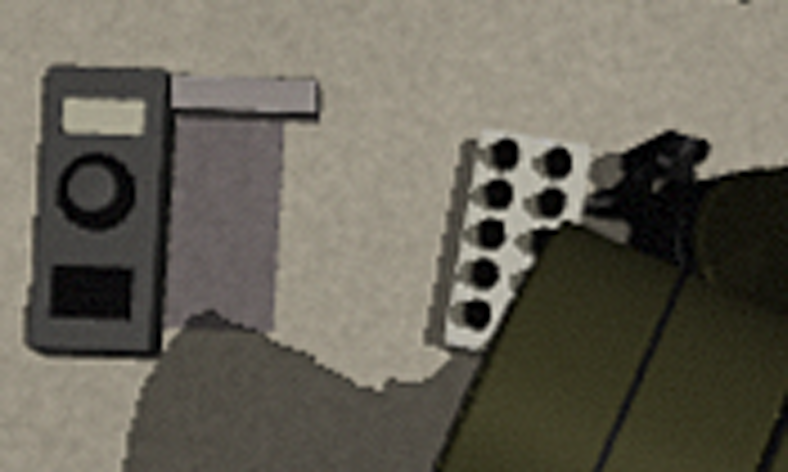

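The rack is turning with the fingers; top corners are at (483,128), (590,142) and (445,347).

Run:
```python
from rig import *
from h import *
s=state();f=np.load("top1.npz")
U=lambda p:(np.array(p,float)+.5)/4.5-.5+[155,165]
r=ray(U([(483,128),(590,142),(445,347)]),f,50);d=r[0]-r[2];print("ang",np.degrees(np.arctan2(d[1],d[0])),np.linalg.norm(d))
c=(r[1]+r[2])/2;print("c",c,"dock",(c-O)@np.c_[EX,EY])
hd=lambda a:np.array([np.cos(np.radians(a)),np.sin(np.radians(a))])
a0=s["eef_rot"][2];p=s["position"][:2];print("ahead,lat",(c-p)@hd(a0),(c-p)@hd(a0-90))
T=[];c=p+70*hd(a0);print("c est dock",(c-O)@np.c_[EX,EY])
n=8;m=18
for k in range(1,n+1):
    a=a0+(89.2-a0)*k/n;c=c+6*hd(a);T.append((*(c-70*hd(a)),74,a,25,1))
yd=((c-O)@EY);print("yd",yd)
for k in range(m):
    c=c+(-40-yd)/m*hd(89.2);T.append((*(c-70*hd(89.2)),74,89.2,25,1))
print("end dock",(c-O)@np.c_[EX,EY])
for r in rows(s,T,60):print(r)
```

```text
ang -8.027982488747256 127.7940069636988
c [543.38352471  23.08833927] dock [ -75.74779851 -205.98934417]
ahead,lat 69.52413382467853 0.11881983149685738
c est dock [ -75.80218144 -205.50189236]
yd -157.61890406111397
end dock [-73.00060389 -40.        ]
[5.0, 1.1, 3.5, 0.42, 0.05, -0.87, 60]
[5.4, 1.0, 2.6, 0.4, 0.0, -0.86, 60]
[5.5, 1.1, 2.5, 0.41, 0.0, -0.87, 60]
[5.4, 1.1, 2.5, 0.4, 0.0, -0.87, 60]
[5.5, 1.0, 2.6, 0.41, 0.0, -0.87, 60]
[5.4, 1.1, 2.5, 0.4, 0.0, -0.86, 60]
[5.5, 1.1, 2.5, 0.41, 0.0, -0.87, 60]
[5.4, 1.0, 2.6, 0.4, 0.0, -0.87, 60]
[5.9, 0.0, 2.7, -0.0, 0.0, 0.0, 60]
[6.0, 0.0, 2.8, -0.0, 0.0, 0.0, 60]
[5.9, 0.0, 2.8, -0.0, 0.0, 0.0, 60]
[5.9, 0.0, 2.7, -0.0, 0.0, 0.0, 60]
[5.9, 0.1, 2.8, -0.0, 0.0, 0.0, 60]
[5.9, -0.0, 2.8, -0.0, 0.0, 0.0, 60]
[6.0, -0.0, 2.7, -0.0, 0.0, 0.0, 60]
[5.9, -0.0, 2.8, -0.0, 0.0, 0.0, 60]
[5.9, -0.0, 2.7, -0.0, 0.0, 0.0, 60]
[5.9, -0.0, 2.8, -0.0, 0.0, 0.0, 60]
[6.0, -0.0, 2.8, -0.0, 0.0, 0.0, 60]
[5.9, -0.0, 2.7, -0.0, 0.0, 0.0, 60]
[5.9, -0.0, 2.8, -0.0, 0.0, 0.0, 60]
[5.9, -0.0, 2.7, -0.0, 0.0, 0.0, 60]
[6.0, -0.0, 2.8, -0.0, 0.0, 0.0, 60]
[5.9, -0.0, 2.8, -0.0, 0.0, 0.0, 60]
[5.9, -0.0, 2.7, -0.0, 0.0, 0.0, 60]
[5.9, -0.0, 2.8, -0.0, 0.0, 0.0, 60]
```

Tracking matches to 1 mm, so I continue.

drive_tool(steps=[[5,1.1,3.5,0.42,0,-0.87,60],[5.45,1.05,2.55,0.4,0,-0.87,60],[5.45,1.05,2.55,0.4,0,-0.87,60],[5.45,1.05,2.55,0.4,0,-0.87,60],[5.45,1.05,2.55,0.4,0,-0.87,60],[5.45,1.05,2.55,0.4,0,-0.87,60],[5.45,1.05,2.55,0.4,0,-0.87,60],[5.45,1.05,2.55,0.4,0,-0.87,60],[5.9,0,2.75,0,0,0,60],[5.9,0,2.75,0,0,0,60],[5.9,0,2.75,0,0,0,60],[5.9,0,2.75,0,0,0,60]])

```text
t: 4.83
position: [546.2, 27.0, 74.0]
eef_rot: [179.9, -24.9, 89.1]
wrist_force: [0.7, -1.7, -0.8]
gripper_width: 0.703
gripper_force: 0.9
```

drive_tool(steps=[[5.9,0,2.75,0,0,0,60],[5.9,0,2.75,0,0,0,60],[5.9,0,2.75,0,0,0,60],[5.9,0,2.75,0,0,0,60],[5.9,0,2.75,0,0,0,60],[5.9,0,2.75,0,0,0,60],[5.9,0,2.75,0,0,0,60],[5.9,0,2.75,0,0,0,60],[5.9,0,2.75,0,0,0,60],[5.9,0,2.75,0,0,0,60],[0,0,0,0,0,0,60]])

```text
t: 5.75
position: [546.9, 92.9, 73.9]
eef_rot: [180.0, -24.9, 89.2]
wrist_force: [-0.4, 0.7, -0.3]
gripper_width: 0.706
gripper_force: 0.0
```

Run:
```python
from rig import *
from h import *
s=state();print(s["position"],s["eef_rot"],s["wrist_force"],s["q"])
f=grab_frame("top");np.savez("top2.npz",**f);g=grab_frame("side");np.savez("side2.npz",**g)
a=s["eef_rot"][2];c=s["position"][:2]+70*np.array([np.cos(np.radians(a)),np.sin(np.radians(a))]);print("dock est",(c-O)@np.c_[EX,EY])
cv2.imwrite("pics/push2.png",np.hstack([cv2.resize(f["image"][165:270,155:255],None,fx=4,fy=4,interpolation=cv2.INTER_CUBIC),cv2.resize(g["image"][200:305,165:265],None,fx=4,fy=4,interpolation=cv2.INTER_CUBIC)]))
```

```text
[546.94436679  92.9044497   73.93710872] [179.9587882  -24.94102744  89.18602928] [-0.4314016   0.67994245 -0.25442564] [ -7.8981762   33.39709095 105.96638596  33.62219884  49.10439972
 -31.31064961]
dock est [-73.14502019 -66.1303241 ]
```

View pics/push2.png

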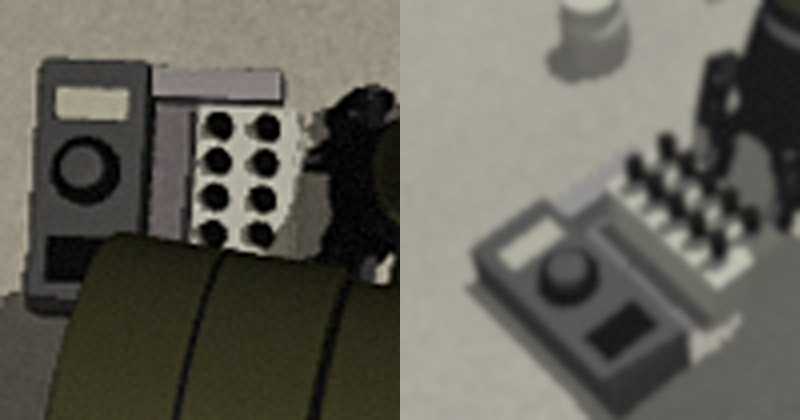

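The rack is parallel to the housing, about 34 mm off it and short of the bar. I'll push another 31 mm.

drive_tool(steps=[[5,0,2.35,0,0,0,60],[5,0,2.35,0,0,0,60],[5,0,2.35,0,0,0,60],[4,0,1.85,0,0,0,60],[4,0,1.85,0,0,0,60],[3,0,1.4,0,0,0,60],[2,0,0.95,0,0,0,60],[0,0,0,0,0,0,60]])

```text
t: 6.52
position: [547.7, 123.0, 73.8]
eef_rot: [179.9, -24.9, 89.2]
wrist_force: [0.0, -0.4, 0.1]
gripper_width: 0.704
gripper_force: 0.0
```

Run:
```python
from rig import *
from h import *
s=state();print(s["position"],s["eef_rot"],s["wrist_force"])
hd=lambda a:np.array([np.cos(np.radians(a)),np.sin(np.radians(a))])
c=s["position"][:2]+70*hd(s["eef_rot"][2]);D=(c-O)@np.c_[EX,EY];print("dock est",D)
p=s["position"]
# back off 50 in -dock y, rise to 220, swing to -x end: yaw -0.8, shut fingers (tip 73)
w=lambda x,y:O+x*EX+y*EY
b=p[:2]-45*hd(89.2)
e=w(D[0]-63-45-45,-32)
T=[(*b,90,89.2,25,3),(*b,180,89.2,25,3),(*e,180,-.8,25,15),(*e,82,-.8,25,5)]
for i,r in enumerate(rows(s,T,0)):print(i,r)
```

```text
[547.68422692 123.03028473  73.80968801] [179.92529    -24.91084554  89.17756877] [ 0.04582103 -0.41582549  0.12538138]
dock est [-72.81551807 -35.99709883]
0 [-11.3, 0.0, -11.2, 0.03, 0.03, -0.01, 0]
1 [-11.4, 0.0, -11.2, 0.03, 0.03, -0.0, 0]
2 [-11.3, 0.0, -11.3, 0.02, 0.03, -0.01, 0]
3 [12.7, 0.0, -27.2, 0.0, -0.0, -0.0, 0]
4 [12.7, 0.0, -27.1, 0.0, -0.0, -0.0, 0]
5 [12.7, 0.0, -27.2, 0.0, -0.0, -0.0, 0]
6 [7.2, -10.2, 3.4, -2.54, -0.0, 5.44, 0]
7 [6.2, -11.0, 2.8, -2.53, -0.0, 5.44, 0]
8 [5.1, -11.6, 2.4, -2.54, -0.0, 5.43, 0]
9 [4.0, -12.1, 1.9, -2.53, -0.0, 5.44, 0]
10 [2.8, -12.6, 1.3, -2.54, -0.0, 5.44, 0]
11 [1.6, -12.8, 0.7, -2.53, -0.0, 5.44, 0]
12 [0.4, -12.9, 0.2, -2.54, -0.0, 5.43, 0]
13 [-0.9, -12.8, -0.4, -2.53, -0.0, 5.44, 0]
14 [-2.0, -12.8, -0.9, -2.54, -0.0, 5.44, 0]
15 [-3.3, -12.4, -1.6, -2.54, -0.0, 5.44, 0]
16 [-4.4, -11.9, -2.0, -2.53, -0.0, 5.44, 0]
17 [-5.5, -11.4, -2.6, -2.54, -0.0, 5.43, 0]
18 [-6.6, -10.7, -3.1, -2.53, -0.0, 5.44, 0]
19 [-7.5, -9.9, -3.5, -2.54, -0.0, 5.44, 0]
20 [-8.5, -8.9, -3.9, -2.54, -0.0, 5.44, 0]
21 [-8.3, -0.0, 17.8, 0.0, -0.0, -0.0, 0]
22 [-8.3, -0.0, 17.7, 0.0, -0.0, -0.0, 0]
23 [-8.2, -0.0, 17.8, 0.0, -0.0, -0.0, 0]
24 [-8.3, -0.0, 17.7, 0.0, -0.0, -0.0, 0]
25 [-8.3, -0.1, 17.8, 0.0, -0.0, -0.0, 0]
```

Run:
```python
from rig import *
from h import *
s=state();hd=lambda a:np.array([np.cos(np.radians(a)),np.sin(np.radians(a))])
w=lambda x,y:O+x*EX+y*EY
b=s["position"][:2]-45*hd(89.2);e=w(-73-63-30-30,-33)
T=[(*b,90,89.2,25,3),(*b,180,89.2,25,3),(*e,180,-.8,15,16),(*e,84,-.8,15,5)]
for i,r in enumerate(rows(s,T,0)):
    if i in(0,3,22) or 6<=i<22:print(i,r)
```

```text
0 [-11.3, 0.0, -11.2, 0.03, 0.03, -0.01, 0]
3 [12.7, 0.0, -27.2, 0.0, -0.0, -0.0, 0]
6 [6.7, -7.7, 3.1, -1.93, -0.49, 5.29, 0]
7 [5.9, -8.4, 2.8, -1.92, -0.49, 5.29, 0]
8 [5.2, -9.0, 2.5, -1.93, -0.49, 5.29, 0]
9 [4.4, -9.5, 2.1, -1.92, -0.49, 5.29, 0]
10 [3.5, -9.9, 1.7, -1.93, -0.5, 5.3, 0]
11 [2.5, -10.2, 1.4, -1.92, -0.49, 5.29, 0]
12 [1.6, -10.5, 1.0, -1.93, -0.49, 5.29, 0]
13 [0.6, -10.6, 0.6, -1.93, -0.49, 5.29, 0]
14 [-0.3, -10.7, 0.3, -1.92, -0.49, 5.29, 0]
15 [-1.3, -10.6, -0.1, -1.93, -0.49, 5.29, 0]
16 [-2.3, -10.4, -0.4, -1.92, -0.49, 5.29, 0]
17 [-3.3, -10.1, -0.7, -1.93, -0.49, 5.29, 0]
18 [-4.1, -9.7, -1.0, -1.92, -0.49, 5.3, 0]
19 [-5.1, -9.3, -1.3, -1.93, -0.49, 5.29, 0]
20 [-5.9, -8.7, -1.6, -1.93, -0.49, 5.29, 0]
21 [-6.7, -8.1, -1.8, -1.92, -0.5, 5.29, 0]
22 [-5.0, -0.0, 18.5, -0.0, 0.0, -0.0, 0]
```

drive_tool(steps=[[-11.3,0,-11.2,0,0,0,60],[-11.3,0,-11.2,0,0,0,60],[-11.3,0,-11.2,0,0,0,0],[12.7,0,-27.2,0,0,0,0],[12.7,0,-27.2,0,0,0,0],[12.7,0,-27.2,0,0,0,0],[6.7,-7.7,3.1,-1.93,-0.49,5.29,0],[5.9,-8.4,2.8,-1.93,-0.49,5.29,0],[5.2,-9,2.5,-1.93,-0.49,5.29,0],[4.4,-9.5,2.1,-1.93,-0.49,5.29,0],[3.5,-9.9,1.7,-1.93,-0.49,5.29,0]])

```text
t: 7.43
position: [508.4, 115.4, 180.2]
eef_rot: [-178.2, -22.0, 60.0]
wrist_force: [-0.4, -0.1, -0.9]
gripper_width: 0.001
gripper_force: 0.0
```

drive_tool(steps=[[2.5,-10.2,1.4,-1.93,-0.49,5.29,0],[1.6,-10.5,1,-1.93,-0.49,5.29,0],[0.6,-10.6,0.6,-1.93,-0.49,5.29,0],[-0.3,-10.7,0.3,-1.93,-0.49,5.29,0],[-1.3,-10.6,-0.1,-1.93,-0.49,5.29,0],[-2.3,-10.4,-0.4,-1.93,-0.49,5.29,0],[-3.3,-10.1,-0.7,-1.93,-0.49,5.29,0],[-4.1,-9.7,-1,-1.93,-0.49,5.29,0],[-5.1,-9.3,-1.3,-1.93,-0.49,5.29,0],[-5.9,-8.7,-1.6,-1.93,-0.49,5.29,0],[-6.7,-8.1,-1.8,-1.93,-0.49,5.29,0],[0,0,0,0,0,0,0]])

```text
t: 8.43
position: [428.3, 191.7, 179.3]
eef_rot: [-179.8, -15.2, 3.2]
wrist_force: [-0.3, -0.1, -0.2]
gripper_width: 0.002
gripper_force: 0.0
```

Run:
```python
from rig import *
from h import *
s=state();print(s["position"],s["eef_rot"],s["q"],s["gripper_width"])
w=lambda x,y:O+x*EX+y*EY
e=w(-196,-33);print(e)
g=grab_frame("side");f=grab_frame("top")
cv2.imwrite("pics/end.png",np.hstack([cv2.resize(f["image"][165:305,155:255],None,fx=4,fy=4,interpolation=cv2.INTER_CUBIC),cv2.resize(g["image"][180:320,165:265],None,fx=4,fy=4,interpolation=cv2.INTER_CUBIC)]))
for r in rows(s,[(*e,84,-.8,15,5)],0):print(r)
```

```text
[428.2682605  191.70516331 179.30151809] [-179.81538616  -15.23295609    3.16117485] [ 21.93271083  13.31384284 117.26054991  -8.13152003  35.18252452
 114.81206479] 0.0015033018013062697
[425.55835334 197.73980405]
[-5.5, -1.2, 18.3, -0.24, -0.05, 0.76, 0]
[-5.4, -1.2, 18.2, -0.25, -0.04, 0.77, 0]
[-5.5, -1.1, 18.3, -0.24, -0.05, 0.76, 0]
[-5.5, -1.2, 18.3, -0.24, -0.04, 0.77, 0]
[-5.4, -1.2, 18.2, -0.25, -0.05, 0.76, 0]
```

View pics/end.png

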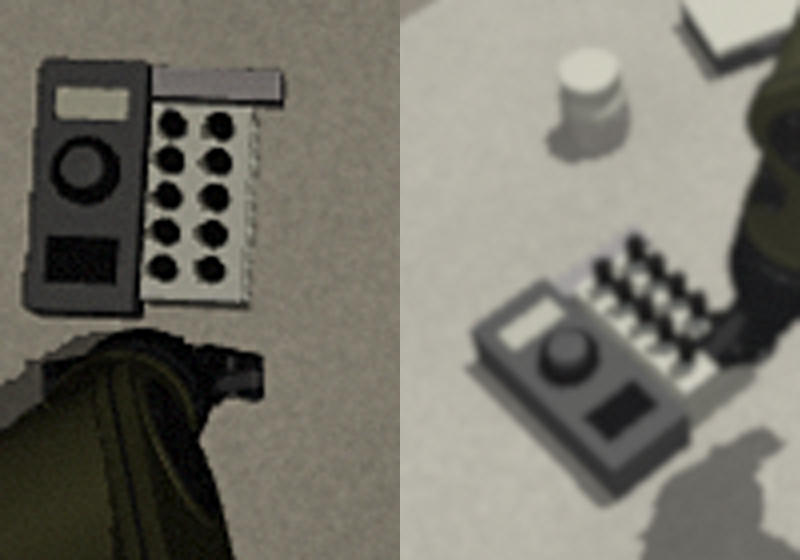

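The rack lies nearly flush along the housing, with its near end still short of home. Next I descend at that end and push along +x.

drive_tool(steps=[[-5.5,-1.2,18.3,-0.24,0,0.77,0],[-5.5,-1.2,18.3,-0.24,0,0.77,0],[-5.5,-1.2,18.3,-0.24,0,0.77,0],[-5.5,-1.2,18.3,-0.24,0,0.77,0],[-5.5,-1.2,18.3,-0.24,0,0.77,0],[0,0,0,0,0,0,0],[7.7,0,2.1,0,0,0,0],[7.7,0,2.1,0,0,0,0],[7.7,0,2.1,0,0,0,0],[3,0,0.8,0,0,0,0],[2,0,0.5,0,0,0,0],[0,0,0,0,0,0,0]])

```text
t: 9.53
position: [457.3, 196.4, 84.7]
eef_rot: [-179.9, -15.4, -0.8]
wrist_force: [0.2, 0.7, 1.1]
gripper_width: -0.003
gripper_force: 0.0
```

drive_tool(steps=[[2,0,0.5,0,0,0,0],[2,0,0.5,0,0,0,0],[1,0,0.3,0,0,0,0],[0,0,0,0,0,0,0]])

```text
t: 9.87
position: [460.7, 196.1, 83.8]
eef_rot: [180.0, -15.2, -0.7]
wrist_force: [-2.1, -0.4, 1.3]
gripper_width: 0.001
gripper_force: 1.2
```

Run:
```python
from rig import *
from h import *
s=state();print(s["position"],s["eef_rot"],s["wrist_force"]);print((s["position"][:2]-O)@np.c_[EX,EY]+[29.5,0])
```

```text
[460.68040281 196.06007447  83.83234924] [179.9974476  -15.22797267  -0.72699707] [-2.14541401 -0.39607834  1.32458496]
[-131.35792141  -34.18918547]
```

drive_tool(steps=[[2,0,0.5,0,0,0,0],[1,0,0.3,0,0,0,0],[1,0,0.3,0,0,0,0],[0,0,0,0,0,0,0]])

```text
t: 10.2
position: [466.0, 196.4, 83.9]
eef_rot: [-180.0, -15.3, -0.7]
wrist_force: [-1.0, 0.6, -0.4]
gripper_width: 0.002
gripper_force: 0.4
```

drive_tool(steps=[[1,0,0.3,0,0,0,0],[1,0,0.3,0,0,0,0],[0,0,0,0,0,0,0]])

```text
t: 10.45
position: [467.7, 196.2, 83.8]
eef_rot: [-180.0, -15.3, -0.7]
wrist_force: [-1.0, -0.3, 0.4]
gripper_width: 0.0
gripper_force: 0.9
```

drive_tool(steps=[[1,0,0.3,0,0,0,0],[1,0,0.3,0,0,0,0],[0,0,0,0,0,0,0]])

```text
t: 10.7
position: [468.0, 195.8, 83.5]
eef_rot: [180.0, -15.1, -0.7]
wrist_force: [-6.5, 2.7, 3.5]
gripper_width: 0.004
gripper_force: 3.3
```

drive_tool(steps=[[1,0,0.3,0,0,0,0],[1,0,0.3,0,0,0,0],[0,0,0,0,0,0,0]])

```text
t: 10.95
position: [468.4, 195.3, 83.1]
eef_rot: [179.9, -15.0, -0.7]
wrist_force: [-10.2, 2.2, 7.0]
gripper_width: 0.001
gripper_force: 5.2
```

Force jumped to 10 N, so the rack is on the back stop. I'll back off, rise and look.

drive_tool(steps=[[-4,0,-1,0,0,0,0],[-8,0,-2,0,0,0,0],[-10,0,-3,0,0,0,0],[-10,0,-3,0,0,0,0],[5,0,-20,0,0,0,0],[5,0,-20,0,0,0,0],[5,0,-20,0,0,0,0],[5,0,-20,0,0,0,0],[0,0,0,0,0,0,0]])

```text
t: 11.7
position: [438.6, 197.5, 170.2]
eef_rot: [-179.8, -15.7, -0.8]
wrist_force: [0.5, 0.7, 0.4]
gripper_width: -0.002
gripper_force: 0.0
```

Run:
```python
from rig import *
from h import *
s=state();print(s["position"],s["eef_rot"])
f=grab_frame("top");np.savez("top3.npz",**f);g=grab_frame("side")
cv2.imwrite("pics/seat.png",np.hstack([cv2.resize(f["image"][170:255,155:235],None,fx=5,fy=5,interpolation=cv2.INTER_CUBIC),cv2.resize(g["image"][220:305,180:260],None,fx=5,fy=5,interpolation=cv2.INTER_CUBIC)]))
```

```text
[438.55233964 197.52931207 170.23599101] [-179.77443564  -15.74405229   -0.77433848]
```

View pics/seat.png

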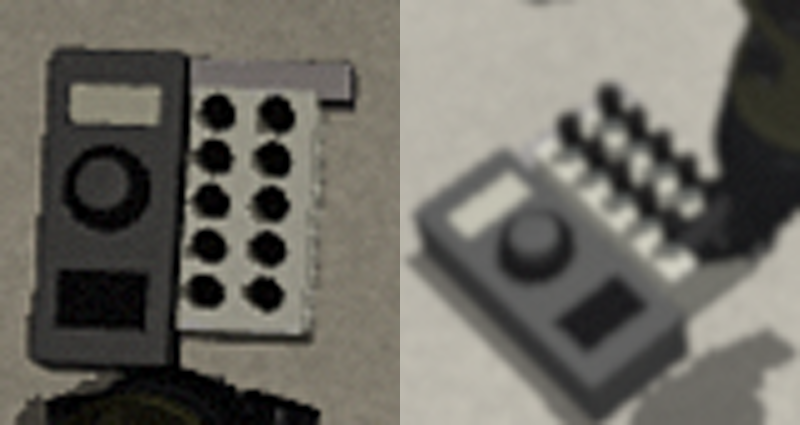

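The rack is on the bar and close along the housing; outer edge runs (322,90)–(310,335). I'll measure it and plan the confirming push in +y.

Run:
```python
from rig import *
from h import *
s=state();f=np.load("top3.npz")
U=lambda p:(np.array(p,float)+.5)/5-.5+[155,170]
r=ray(U([(322,90),(310,335),(178,330)]),f,50);print(((r-O)@np.c_[EX,EY]).round(1).tolist())
w=lambda x,y:O+x*EX+y*EY
m=w(-120,-150);e=w(-72,-145)
R=rows(s,[(*w(-150,-110),185,45,20,9),(*e,180,89.2,25,9),(*e,74,89.2,25,5)],60)
for i,r in enumerate(R):print(r)
```

```text
[[0.5, -71.9], [-126.8, -73.0], [-126.8, -5.9]]
[4.2, 8.5, -0.9, 1.54, 0.47, -4.84, 60]
[3.5, 8.7, -1.1, 1.54, 0.48, -4.85, 60]
[2.8, 9.0, -1.3, 1.54, 0.47, -4.84, 60]
[2.0, 9.2, -1.5, 1.53, 0.47, -4.85, 60]
[1.2, 9.2, -1.7, 1.54, 0.48, -4.84, 60]
[0.5, 9.3, -2.0, 1.54, 0.47, -4.84, 60]
[-0.3, 9.2, -2.3, 1.54, 0.47, -4.85, 60]
[-1.1, 9.1, -2.5, 1.54, 0.48, -4.84, 60]
[-1.8, 9.0, -2.7, 1.54, 0.47, -4.85, 60]
[2.9, 8.9, 1.6, 1.88, 0.53, -4.54, 60]
[2.1, 9.2, 1.4, 1.88, 0.53, -4.54, 60]
[1.4, 9.3, 1.1, 1.88, 0.52, -4.53, 60]
[0.6, 9.5, 0.7, 1.88, 0.53, -4.54, 60]
[-0.1, 9.5, 0.5, 1.88, 0.53, -4.54, 60]
[-0.9, 9.5, 0.1, 1.88, 0.53, -4.54, 60]
[-1.6, 9.3, -0.1, 1.88, 0.52, -4.54, 60]
[-2.3, 9.3, -0.5, 1.88, 0.53, -4.54, 60]
[-3.1, 8.9, -0.8, 1.87, 0.53, -4.53, 60]
[-9.0, 0.0, 19.2, 0.0, -0.0, -0.0, 60]
[-8.9, 0.0, 19.2, 0.0, -0.0, -0.0, 60]
[-9.0, 0.0, 19.2, 0.0, -0.0, -0.0, 60]
[-8.9, 0.0, 19.2, 0.0, -0.0, -0.0, 60]
[-9.0, 0.0, 19.2, 0.01, -0.0, -0.0, 60]
```

drive_tool(steps=[[4.2,8.5,-0.9,1.54,0.47,-4.84,0],[3.5,8.7,-1.1,1.54,0.47,-4.84,0],[2.8,9,-1.3,1.54,0.47,-4.84,0],[2,9.2,-1.5,1.54,0.47,-4.84,0],[1.2,9.2,-1.7,1.54,0.47,-4.84,0],[0.5,9.3,-2,1.54,0.47,-4.84,0],[-0.3,9.2,-2.3,1.54,0.47,-4.84,60],[-1.1,9.1,-2.5,1.54,0.47,-4.84,60],[-1.8,9,-2.7,1.54,0.47,-4.84,60]])

```text
t: 12.55
position: [467.8, 120.6, 182.0]
eef_rot: [-179.7, -19.6, 44.1]
wrist_force: [0.5, -0.2, -0.2]
gripper_width: 0.417
gripper_force: 0.0
```

drive_tool(steps=[[2.9,8.9,1.6,1.88,0.53,-4.54,60],[2.1,9.2,1.4,1.88,0.53,-4.54,60],[1.4,9.3,1.1,1.88,0.53,-4.54,60],[0.6,9.5,0.7,1.88,0.53,-4.54,60],[-0.1,9.5,0.5,1.88,0.53,-4.54,60],[-0.9,9.5,0.1,1.88,0.53,-4.54,60],[-1.6,9.3,-0.1,1.88,0.53,-4.54,60],[-2.3,9.3,-0.5,1.88,0.53,-4.54,60],[-3.1,8.9,-0.8,1.88,0.53,-4.54,60],[0,0,0,0,0,0,60]])

```text
t: 13.38
position: [547.9, 82.3, 176.1]
eef_rot: [-179.6, -24.8, 88.0]
wrist_force: [1.7, 0.3, 0.7]
gripper_width: 0.702
gripper_force: 0.0
```

Run:
```python
from rig import *
from h import *
s=state();print(s["position"],s["eef_rot"],(s["position"][:2]-O)@np.c_[EX,EY])
w=lambda x,y:O+x*EX+y*EY
for r in rows(s,[(*w(-72,-145),74,89.2,25,5),(*w(-72,-112),74,89.2,25,5)],60):print(r)
```

```text
[547.94004847  82.33637195 176.06336351] [-179.61928556  -24.84796137   88.01690725] [ -72.01895061 -146.68346774]
[-8.3, 0.1, 18.7, 0.02, 0.03, -0.21, 60]
[-8.3, 0.1, 18.6, 0.03, 0.03, -0.22, 60]
[-8.2, 0.1, 18.7, 0.02, 0.03, -0.21, 60]
[-8.3, 0.0, 18.6, 0.02, 0.03, -0.22, 60]
[-8.4, 0.1, 18.7, 0.03, 0.03, -0.21, 60]
[6.0, -0.0, 2.8, -0.0, -0.0, -0.0, 60]
[6.0, -0.0, 2.8, -0.0, -0.0, -0.0, 60]
[6.0, -0.0, 2.8, -0.0, -0.0, -0.0, 60]
[6.0, -0.0, 2.7, -0.0, -0.0, -0.0, 60]
[5.9, -0.0, 2.8, -0.0, -0.0, -0.0, 60]
```

drive_tool(steps=[[-8.3,0,18.7,0,0,-0.21,60],[-8.3,0,18.7,0,0,-0.21,60],[-8.3,0,18.7,0,0,-0.21,60],[-8.3,0,18.7,0,0,-0.21,60],[-8.3,0,18.7,0,0,-0.21,60],[6,0,2.8,0,0,0,60],[6,0,2.8,0,0,0,60],[6,0,2.8,0,0,0,60],[6,0,2.8,0,0,0,60],[6,0,2.8,0,0,0,60],[0,0,0,0,0,0,60]])

```text
t: 14.3
position: [546.1, 120.3, 77.1]
eef_rot: [179.8, -24.9, 89.3]
wrist_force: [-0.3, 0.7, -0.9]
gripper_width: 0.698
gripper_force: 0.0
```

drive_tool(steps=[[2,0,0.9,0,0,0,60],[2,0,0.9,0,0,0,60],[0,0,0,0,0,0,60]])

```text
t: 14.55
position: [546.3, 123.2, 76.4]
eef_rot: [179.8, -24.9, 89.2]
wrist_force: [-0.8, 0.2, -0.4]
gripper_width: 0.704
gripper_force: 0.0
```

drive_tool(steps=[[1,0,0.5,0,0,0,60],[1,0,0.5,0,0,0,60],[0,0,0,0,0,0,60]])

```text
t: 14.8
position: [546.4, 124.9, 76.0]
eef_rot: [179.8, -24.9, 89.2]
wrist_force: [0.5, -3.0, 2.0]
gripper_width: 0.703
gripper_force: 1.4
```

Contact. I'll go on in small steps until the force jumps.

drive_tool(steps=[[1,0,0.5,0,0,0,60],[1,0,0.5,0,0,0,60],[0,0,0,0,0,0,60]])

```text
t: 15.05
position: [546.4, 127.5, 75.9]
eef_rot: [179.8, -24.9, 89.2]
wrist_force: [-0.0, -2.8, 2.4]
gripper_width: 0.701
gripper_force: 1.4
```

drive_tool(steps=[[1,0,0.5,0,0,0,60],[1,0,0.5,0,0,0,60],[0,0,0,0,0,0,60]])

```text
t: 15.3
position: [546.7, 128.6, 75.9]
eef_rot: [179.7, -24.8, 89.3]
wrist_force: [-1.2, -9.1, 4.6]
gripper_width: 0.702
gripper_force: 4.7
```

drive_tool(steps=[[1,0,0.5,0,0,0,60],[0,0,0,0,0,0,60],[-4,0,-2,0,0,0,60],[-9,0,-4.2,0,0,0,60],[-18,0,-8.4,0,0,0,60],[-18,0,-8.4,0,0,0,60],[0,0,-25,0,0,0,0],[10,0,-23,0,0,0,0],[10,0,-23,0,0,0,0],[10,0,-23,0,0,0,0],[0,0,0,0,0,0,0]])

```text
t: 16.22
position: [547.0, 64.1, 177.9]
eef_rot: [179.4, -24.9, 89.4]
wrist_force: [0.3, 0.9, 0.1]
gripper_width: 0.006
gripper_force: 0.0
```

Run:
```python
from rig import *
from h import *
s=state();print(s["position"],s["eef_rot"],s["q"])
f=grab_frame("top");np.savez("top4.npz",**f);g=grab_frame("side")
cv2.imwrite("pics/seat2.png",np.hstack([cv2.resize(f["image"][170:255,155:235],None,fx=5,fy=5,interpolation=cv2.INTER_CUBIC),cv2.resize(g["image"][220:305,180:260],None,fx=5,fy=5,interpolation=cv2.INTER_CUBIC)]))
```

```text
[546.99116226  64.09467574 177.87900215] [179.4395586  -24.94360641  89.35385304] [-10.92717796  24.62225626 100.97772218  28.25146639  61.67796398
 -25.36325745]
```

View pics/seat2.png

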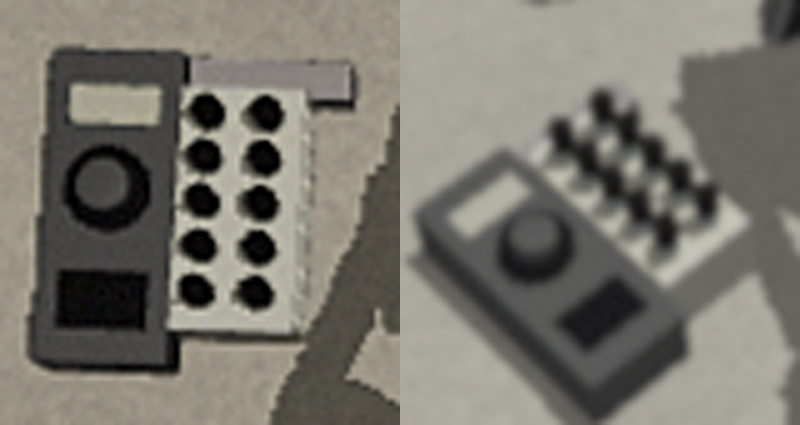

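The rack now lies flush against both the housing and the bar. I'll check the numbers and plan the move above the button.

Run:
```python
from rig import *
from h import *
f=np.load("top4.npz")
U=lambda p:(np.array(p,float)+.5)/5-.5+[155,170]
r=ray(U([(310,87),(301,334),(168,330)]),f,50);print(((r-O)@np.c_[EX,EY]).round(1).tolist())
b=O-55*EX+35*EY
for r in rows(state(),[(*b,190,89.2,0,10),(*b,145,89.2,0,2)],0):print(r)
```

```text
[[1.9, -65.6], [-126.5, -68.4], [-127.0, -0.8]]
[18.8, 1.9, 7.0, 0.02, -2.49, 0.0, 0]
[19.0, 2.0, 6.2, 0.03, -2.49, 0.0, 0]
[19.3, 1.9, 5.4, 0.02, -2.5, 0.0, 0]
[19.6, 2.0, 4.5, 0.02, -2.49, 0.01, 0]
[19.7, 2.0, 3.6, 0.02, -2.49, -0.0, 0]
[19.8, 1.9, 2.8, 0.03, -2.49, -0.0, 0]
[19.9, 2.0, 2.0, 0.02, -2.49, 0.0, 0]
[20.0, 1.9, 1.0, 0.02, -2.5, 0.0, 0]
[20.1, 2.0, 0.2, 0.03, -2.49, 0.0, 0]
[20.0, 1.9, -0.6, 0.02, -2.49, 0.01, 0]
[0.0, 0.0, 22.5, -0.0, -0.0, -0.0, 0]
[0.0, 0.0, 22.5, -0.0, -0.0, -0.0, 0]
```

drive_tool(steps=[[18.8,2,7,0,-2.49,0,0],[19,2,6.2,0,-2.49,0,0],[19.3,2,5.4,0,-2.49,0,0],[19.6,2,4.5,0,-2.49,0,0],[19.7,2,3.6,0,-2.49,0,0],[19.8,2,2.8,0,-2.49,0,0],[19.9,2,2,0,-2.49,0,0],[20,2,1,0,-2.49,0,0],[20,2,0.2,0,-2.49,0,0],[20,2,-0.6,0,-2.49,0,0],[0,0,20,0,0,0,0],[0,0,0,0,0,0,0]])

```text
t: 17.32
position: [565.2, 264.9, 164.7]
eef_rot: [-179.7, 0.1, 89.4]
wrist_force: [-1.1, -0.2, -0.3]
gripper_width: -0.003
gripper_force: 0.0
```

Run:
```python
from rig import *
from h import *
s=state();print(s["position"],s["eef_rot"],(s["position"][:2]-O)@np.c_[EX,EY])
g=grab_frame("side")
cv2.imwrite("pics/btn.png",cv2.resize(g["image"][190:305,150:260],None,fx=5,fy=5,interpolation=cv2.INTER_CUBIC))
```

```text
[565.23625332 264.92179382 164.65846704] [-1.79689076e+02  1.40786254e-01  8.93658783e+01] [-57.27372233  36.12564916]
```

View pics/btn.png

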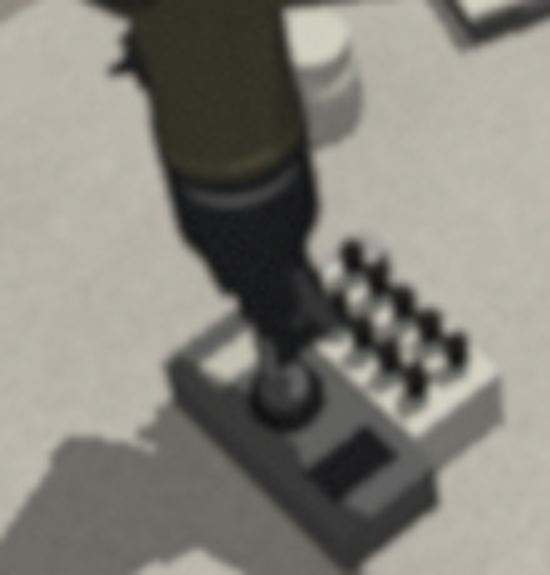

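The side view shows the shut fingertips just above the button at (285,390). Going down.

drive_tool(steps=[[-1,2,10,0,0,0,0],[0,0,10,0,0,0,0],[0,0,5,0,0,0,0],[0,0,4,0,0,0,0],[0,0,0,0,0,0,0]])

```text
t: 17.78
position: [569.5, 261.6, 139.3]
eef_rot: [180.0, 0.0, 89.1]
wrist_force: [-1.0, -0.6, 2.1]
gripper_width: -0.0
gripper_force: 0.7
```

drive_tool(steps=[[0,0,3,0,0,0,0],[0,0,3,0,0,0,0],[0,0,0,0,0,0,0]])

```text
t: 18.03
position: [570.1, 262.2, 134.5]
eef_rot: [179.8, 0.0, 89.2]
wrist_force: [-0.9, -2.4, 4.6]
gripper_width: -0.001
gripper_force: 2.1
```

drive_tool(steps=[[0,0,2,0,0,0,0],[0,0,2,0,0,0,0],[0,0,0,0,0,0,0],[0,0,0,0,0,0,0]])

```text
t: 18.37
position: [570.2, 262.3, 133.4]
eef_rot: [179.8, -0.0, 89.2]
wrist_force: [-5.7, -4.9, 19.7]
gripper_width: 0.002
gripper_force: 9.5
```

It bottomed out at 20 N after about 6 mm of travel. I'll lift clear.

drive_tool(steps=[[0,0,-5,0,0,0,0],[0,0,-15,0,0,0,0],[0,0,-30,0,0,0,0],[0,0,-30,0,0,0,0],[0,0,-30,0,0,0,0],[-30,0,0,0,0,0,0],[-30,0,0,0,0,0,0],[-30,0,0,0,0,0,0],[-30,0,0,0,0,0,0],[-30,0,0,0,0,0,0],[-30,0,0,0,0,0,0],[0,0,0,0,0,0,0]])

```text
t: 19.37
position: [567.1, 78.4, 240.3]
eef_rot: [179.8, 0.1, 89.0]
wrist_force: [-0.1, 0.2, 0.0]
gripper_width: 0.0
gripper_force: 0.0
```

Run:
```python
from rig import *
from h import *
s=state();print(s["position"],s["wrist_force"])
f=grab_frame("top")["image"];a=np.load("top4.npz")["image"]
cv2.imwrite("pics/fin.png",cv2.resize(f[170:255,155:235],None,fx=5,fy=5,interpolation=cv2.INTER_CUBIC))
d=np.abs(cv2.GaussianBlur(f,(5,5),0).astype(int)-cv2.GaussianBlur(a,(5,5),0))[175:245,158:224].max(2)
print("pixels changed at dock",(d>25).sum())
```

```text
[567.08021987  78.39824231 240.28998304] [-0.06789351  0.18659941  0.0340662 ]
pixels changed at dock 2893
```

View pics/fin.png

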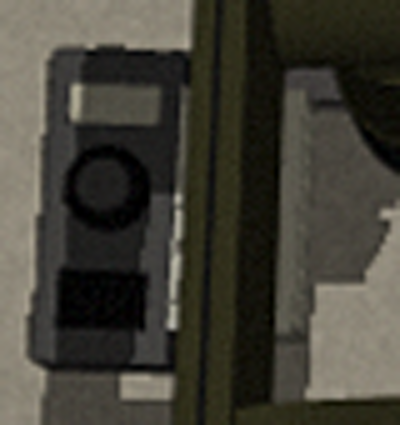

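The arm covers the rack's middle, but its visible edges are where they were: left near 178, right near 305, bottom near 335. The hand is clear and feels no force. I'll hand it in.

```bash
python3 -c "
from rig import *
print(close_job())"
```

```text
the job is handed in; nothing more can be done
None
```

I slid the rack into the dock corner against both stops, then pressed the start button down its full 6 mm or so of travel, drew the hand clear and handed the job in. The hand-in gave no verdict, and in the last picture the arm hid the rack's middle; its visible edges had not moved.

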